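Put the flipper bat away in the bench cabinet

ROBOT

A 6-joint arm with a two-finger parallel gripper is mounted at the origin on the work surface. World frame = base frame: x ahead of the robot, y to its left, z up, the work surface at z = 0. Lengths are in m, angles in degrees, forces in N, time in s.
With the tool pointing down it reaches from about 0.4 to 0.825 m from the base axis. Payload 7 kg.
Tool frame: the origin (TCP) lies midway between the tips of the shut fingers; the grasp point (between the pads) lies ctrl.tcp_to_grasp behind it (ctrl.tcp_to_grasp is the distance from the TCP to the grasp point, in m); z points along the fingers, y is the line along which they close (so a half turn about z gives the same grasp; the last joint's range is limited). The gripper opens to 88 mm and grips with 3 to 60 N. Pads are 19 mm wide; open, the fingers measure 130 mm over their backs; the gripper's body (78 mm by 193 mm) begins 47 mm behind the grasp point.
Start: joints at [92.424, 20.546, 0.682, 0, -70.136, -16.507], TCP at [0.164, 0.655, 0.204] pointing down, gripper open.
Joint ranges: [-176.03, 176.03], [-82.01, 121.73], [-58.28, 71.71], [-173.87, 95.51], [-174.79, -0.11], [-173.66, 173.66]. Speed limits (degrees/s): [136.94, 136.94, 172.46, 180, 180, 180].

INTERFACE

Orientations are given as [roll, pitch, yaw] about the fixed x, y, z axes, in that order (R = Rz(yaw) Ry(pitch) Rx(roll)).
In Python, from plant import ctrl, imaging, close_job gives the robot as it stands.
- The arm moves only by the shell command python3 -m crank 'ROWS'. ROWS is JSON, a list of rows, each a list of 3 entries, a list of its own where there are three numbers: the shift along the world's x, y, z in m, then the turn, a rotation vector about the world's x, y, z in degrees, then the opening, from -1 (shut) to 1 (fully open), so that 0 is half open. A call has 1 to 12 rows; each row shifts and turns the commanded pose from where the row before left it; what a row does not reach is not made up. A row lasts 1/10 s, in which the tool goes at most 50 mm and 8.59 degrees, less where a joint would pass 70% of its speed; a pose out of reach is approached as far as the arm can. A call is refused whole if a number of a shift passes 0.05 or a number of a turn 8.59, either way. A call with a gripper value outside its range is refused whole. The fingers move at their own pace and stop on an object; the grip force is fixed at half the most. Time passes only in rows, so rows that do not move let the fingers close. It gives the time, the measured TCP pose, the force, the opening and the grip force at its end, in the units of the state.
- ctrl.get_obs(): the state, without advancing time (a new reading comes with each control period).
- imaging.snapshot(name): name is "side" or "top" or "wrist"; returns (picture, depth): 480x640x3 uint8, blue, green, red; 480x640 float32, m along the optical axis (not along the pixel's ray), 0 where there is no reading.
- imaging.camera_model(name): a dict with "mtx" (3x3 intrinsics, pixels), "R" (3x3) and "t" (3): a world point X has camera coordinates R X + t. Camera axes: x right, y down, z forward; pixel columns grow to the right and rows downward; lengths in m; the calibration is good to about 2 mm. A picture is of the moment at which its call begins: read the wrist's pose just before it. camera_model takes no time and is no camera call; for the wrist camera it gives the pose at the moment of the call.
- close_job(): hands the job in; it is judged then, once.
The state is a dict: "clock": time; "joint_pos": joint angles; "qvel": joint speeds; "tau": joint torques, N m; "tool_pos": TCP position; "orientation": TCP orientation; "force": force on the tool from outside, world axes, zero at the start; "moment": the same for the moment, N m; "opening": finger opening in m; "gripper_force": force on a finger pad.
Only numpy, scipy, OpenCV 4.12 (cv2) and the standard library are available. Lean on these libraries where they do the work, as an engineer would, in place of code of your own. Each camera call takes 0.05 s, during which the arm holds its last target. There are 200 camera calls.

TASK

Pull the top drawer of the small blue-and-grey bench cabinet well open by its handle and lay the black flipper bat from the bench flat in the compartment that already holds the white flipper bat, setting it down rather than dropping it. Then push the drawer fully home. The green glass bulb cover in the other compartment must stay standing and not be bumped, and the brass bracket and the plunger on the bench stay where they are.

Things in the scene. Friction and masses are not known exactly. Their poses are not given: they have to be found in the camera images.
- drawer (a joint): how far the top drawer of the cabinet is pulled out, m: 0 shut (it can start up to 12 mm ajar), 0.215 at its stop. It slides level, stays where it is left and needs about 3 N to move. The cabinet is fixed: grey steel body 300 mm wide, 280 deep, 175 high, two blue drawer fronts; the lower drawer is locked and has the same handle, 83 mm lower.
- drawer_handle (a point): middle of the bar of the top drawer's bow handle; moves with it. x points level into the cabinet (the drawer opens along -x), y along the bar, z up. Steel bar 10 mm thick, straight for 108 mm, axis 40 mm before the blue front: the 35 mm gap behind it is open from above. Bar axis 145 mm above the bench, 30 mm below the cabinet's top, 19 mm below the top edge of the front (284 mm wide).
- drawer_floor (a point): on the top drawer's inner floor (104 mm above the bench), mid-width, at the inside of its front; moves with it, axes as drawer_handle, 52 mm behind the bar. Inside: x 0 to 245, y -135 to 135 mm. A divider at y = 0 (4 thick, 36 high) makes two compartments. Side and rear walls 42 mm high, front 60. Pulled out by d, it is clear of the cabinet's top up to x = d - 12 mm.
- black_bat: black plastic flipper bat with a red rubber band round its edge, loose, lying flat on the bench; drop-shaped, 84 mm long, 28 mm wide at its thick end and 18 mm at its thin end, 22 mm high, 45 g. Origin at its centre (half-way up); x points along it to the thin end, z up. About 23 mm wide at the origin.
- white_bat: white plastic flipper bat with a red rubber band, same shape, size and origin as the black one; lies flat in the rear half of one of the two compartments of the top drawer (which one varies), roughly along the drawer.
- bulb_cover: green glass bulb cover (dome), loose, standing mouth down in the rear half of the other compartment; 60 mm across, 48 mm high, 70 g. Origin at the centre of its underside, z up. Fragile.
- coil_bracket: brass coil bracket, loose on the bench, U-shaped, 70 x 46 mm, 48 mm high. Origin at the centre of its underside. To be left alone. The cast-iron bench vise with a steel link in its jaws (fixed, up to 208 mm high) stands beyond it at the bench's left edge.
- plunger: steel coil plunger with a tin-bright tip and a grey flat link, loose on the bench, 126 mm long along its x, 16 mm high. Origin at about its middle, on the underside. To be left alone.
Mind the look-alikes: they are no part of the job. Several things have the shape of the black_bat; the one meant has the colours described above.

How it is judged (in metres and radians):
On the way, in this order (a step that is already met when the one before it is completed fails the run):
1. the top drawer is pulled open by more than 120 mm (value of joint drawer above 0.12 m), for 0.2 s.
2. the black bat is let down by the gripper to within 20 mm of the drawer's floor, in the white bat's compartment (z of black_bat in the frame of drawer_floor between 0 and 0.031 m and x of black_bat in the frame of drawer_floor between 0 and 0.245 m and contact force between the fingers and black_bat above 0.2 N and ((y of black_bat in the frame of drawer_floor between 0.005 and 0.135 m and y of white_bat in the frame of drawer_floor above 0.005 m) or (y of black_bat in the frame of drawer_floor between -0.135 and -0.005 m and y of white_bat in the frame of drawer_floor below -0.005 m))), for 0.02 s.
At the end, for the whole second after the job is handed in: The top drawer is shut to within 5 mm; in it the black bat lies flat on the floor (within 0.15 rad, not on top of the white one) in the same compartment as the white bat, the green bulb cover stands upright in the other compartment, and all is at rest (value of joint drawer below 0.005 m and x of black_bat in the frame of drawer_floor between 0 and 0.245 m and z of black_bat in the frame of drawer_floor between 0.006 and 0.016 m and angle between the z axis of black_bat and the z axis of drawer_floor, either way round below 0.15 rad and z of white_bat in the frame of drawer_floor between 0 and 0.03 m and ((y of each of black_bat, white_bat in the frame of drawer_floor above 0.005 m and y of bulb_cover in the frame of drawer_floor below -0.005 m) or (y of each of black_bat, white_bat in the frame of drawer_floor below -0.005 m and y of bulb_cover in the frame of drawer_floor above 0.005 m)) and angle between bulb_cover's own z axis and vertical below 0.1 rad and z of bulb_cover in the frame of drawer_floor between -0.01 and 0.01 m and linear speed of each of black_bat, bulb_cover below 0.02 m/s); the robot touches nothing.
It fails at once if the green glass bulb cover is tipped over (more than 0.4 rad) (angle between bulb_cover's own z axis and vertical above 0.4 rad).
It fails at once if the green glass bulb cover is struck or squeezed by the gripper (over 8 N) (contact force between the fingers and bulb_cover above 8 N).
It fails at once if the brass bracket is moved by more than 25 mm (distance of coil_bracket from where it was at the start of the episode above 0.025 m).
It fails at once if the plunger is moved by more than 25 mm (distance of plunger from where it was at the start of the episode above 0.025 m).
It also fails if it takes over 69 s, if anything falls off the work surface, if the arm or the gripper's body presses on something with over 40 N, if the wrist force passes 120 N, or if a joint passes its speed limit or range.

## Working session

There is one attempt and no reset: what is moved stays moved. The work goes in short steps, Python scripts to look and compute and a shell command to move; the robot and the scene stay as the last step left them, time stands still between calls to the robot, and variables do not carry over. Pictures are saved under pics/ and viewed, at most 10 in all, crops included, and the job is handed in when it is done.

```bash
mkdir -p pics; ls; python3 - <<'E'
from plant import ctrl, imaging
import cv2,numpy as np
print(ctrl.get_obs(), ctrl.tcp_to_grasp)
for n in("top","side"):
    p,d=imaging.snapshot(n); cv2.imwrite(f"pics/{n}0.png",p); np.save(f"pics/{n}0.npy",d)
    m=imaging.camera_model(n); print(n,m)
E
```

```text
pics
{'clock': 0.0, 'joint_pos': array([ 9.24232373e+01,  2.05902454e+01,  6.34080961e-01, -2.10129982e-02,
       -7.01360658e+01, -1.65066287e+01]), 'qvel': array([-0.0393395 ,  0.0082453 ,  0.06949256, -0.11658373, -0.00291584,
       -0.00126746]), 'tau': array([-2.25912394e-03, -5.82713306e+01,  2.93063807e+01,  6.99730530e+00,
        7.10398905e-03, -1.50167266e-04]), 'tool_pos': array([0.16414887, 0.6541915 , 0.20323568]), 'orientation': array([ 1.79905958e+02, -7.26812717e-03, -1.40905414e+01]), 'force': array([-0.67704789,  0.45458376,  0.46558479]), 'moment': array([ 1.90086130e-02, -3.99479678e-02, -2.05902057e-06]), 'gripper_force': 0.0, 'opening': 0.0875142706922503} 0.0188
top {'mtx': array([[436.98542345,   0.        , 321.76908092],
       [  0.        , 436.98542345, 248.32523057],
       [  0.        ,   0.        ,   1.        ]]), 'R': array([[-0.0136101 , -0.9997827 , -0.01578952],
       [-0.98638651,  0.01601245, -0.16366202],
       [ 0.16387928,  0.01334711, -0.9863901 ]]), 't': array([0.00837024, 0.56413792, 0.83567761])}
side {'mtx': array([[621.8429331 ,   0.        , 320.47974227],
       [  0.        , 621.8429331 , 248.23179471],
       [  0.        ,   0.        ,   1.        ]]), 'R': array([[ 0.91425276, -0.40469262,  0.01912531],
       [-0.18521617, -0.45947916, -0.86866212],
       [ 0.36032883,  0.79063442, -0.4950357 ]]), 't': array([-0.51751582,  0.2090034 ,  1.33538231])}
```

View pics/top0.png

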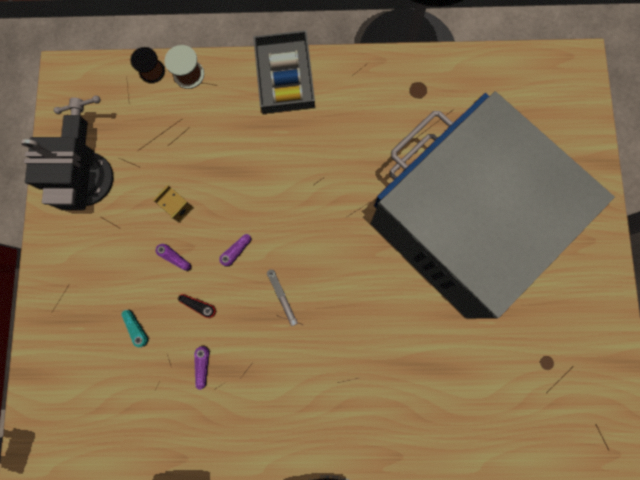

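View pics/side0.png

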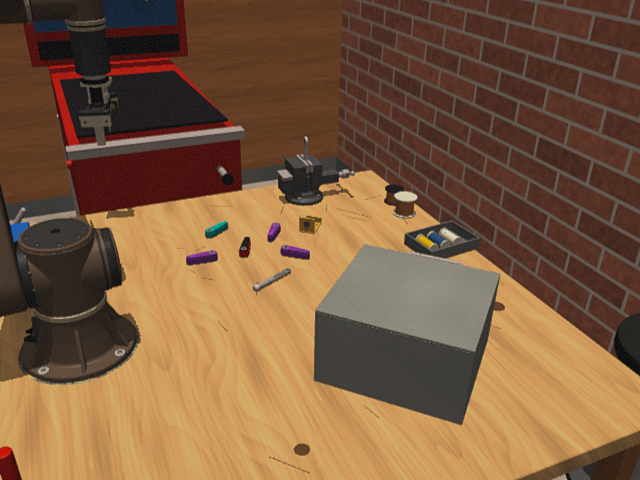

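The top view shows these bat-shaped things: black with red at (197,305), purple at (173,257), (235,250) and (202,367), and teal at (135,328). Only the one at (197,305) fits the description. The cabinet front faces up-left, and its handle bar runs from about (393,155) to (437,113). The bracket is at (173,204) and the plunger at (283,298).

```bash
cat > h.py <<'E'
import cv2,numpy as np
from plant import ctrl, imaging
def ray(m,uv,z):
    uv=np.atleast_2d(uv).astype(float); K,R,t=m["mtx"],m["R"],m["t"]
    d=(np.linalg.inv(K)@np.c_[uv,np.ones(len(uv))].T).T@R
    c=-R.T@t; s=(z-c[2])/d[:,2]
    return c+s[:,None]*d
def proj(m,X):
    X=np.atleast_2d(X); c=X@m["R"].T+m["t"]; p=c@m["mtx"].T; return p[:,:2]/p[:,2:]
E
python3 - <<'E'
from h import *
m=imaging.camera_model("top"); im=cv2.imread("pics/top0.png")
np.set_printoptions(precision=4,suppress=True)
C=ray(m,[[376,202],[495,92],[613,198],[497,318]],.175); print("cab",C, [np.linalg.norm(C[i]-C[(i+1)%4]) for i in range(4)])
# handle
print("bar",ray(m,[[393,155],[437,113]],.145))
# grey top contour
hsv=cv2.cvtColor(im,cv2.COLOR_BGR2HSV)
g=((hsv[...,1]<60)&(hsv[...,2]>60)).astype(np.uint8); g[:, :360]=0; g=cv2.morphologyEx(g,cv2.MORPH_OPEN,np.ones((9,9)))
c=max(cv2.findContours(g,0,2)[0],key=cv2.contourArea); 
X=ray(m,c[:,0],.175)[:,:2].astype(np.float32); r=cv2.minAreaRect(X); print("rect",r,cv2.boxPoints(r))
# bat
roi=np.zeros(g.shape,np.uint8); roi[285:325,170:225]=1
b,gg,rr=[im[...,i].astype(int) for i in range(3)]
k=(((np.max(im,2)<60)|((rr>90)&(gg<50)&(b<60)))&(roi>0)).astype(np.uint8); k=cv2.morphologyEx(k,cv2.MORPH_CLOSE,np.ones((3,3)))
c=max(cv2.findContours(k,0,2)[0],key=cv2.contourArea)
X=ray(m,c[:,0],.018)[:,:2].astype(np.float32); print("bat",cv2.minAreaRect(X),X.mean(0))
for n,uv in dict(plunger=[[270,272],[295,323]],bracket=[[157,203],[190,204]],batends=[[181,297],[214,314]],p1=[[158,247],[189,268]],p3=[[202,348],[201,386]],p2=[[248,238],[225,262]]).items(): print(n,ray(m,uv,.016))
cv2.imwrite("pics/crop.png",cv2.resize(im[270:400,100:260],None,fx=5,fy=4.6))
E
```

```text
cab [[ 0.6234 -0.0977  0.175 ]
 [ 0.8257 -0.3205  0.175 ]
 [ 0.6232 -0.5084  0.175 ]
 [ 0.4205 -0.2921  0.175 ]] [np.float64(0.30092133737971105), np.float64(0.27626633650125265), np.float64(0.296443178834112), np.float64(0.2810510454062969)]
bar [[ 0.7208 -0.1356  0.145 ]
 [ 0.8021 -0.2214  0.145 ]]
rect ((0.6244710683822632, -0.3059379458427429), (0.27904564142227173, 0.29971879720687866), 43.2968635559082) [[ 0.4202 -0.2926]
 [ 0.6257 -0.5107]
 [ 0.8288 -0.3193]
 [ 0.6232 -0.1012]]
bat ((0.45593690872192383, 0.2593062222003937), (0.07938605546951294, 0.022948438301682472), 65.86100769042969) [0.4543 0.2551]
plunger [[0.5212 0.1085 0.016 ]
 [0.4162 0.0569 0.016 ]]
bracket [[0.6733 0.3516 0.016 ]
 [0.6698 0.2805 0.016 ]]
batends [[0.4722 0.2921 0.016 ]
 [0.4366 0.2228 0.016 ]]
p1 [[0.5777 0.3448 0.016 ]
 [0.5322 0.2777 0.016 ]]
p3 [[0.3689 0.2453 0.016 ]
 [0.2949 0.245  0.016 ]]
p2 [[0.5938 0.1553 0.016 ]
 [0.5436 0.2027 0.016 ]]
```

View pics/crop.png

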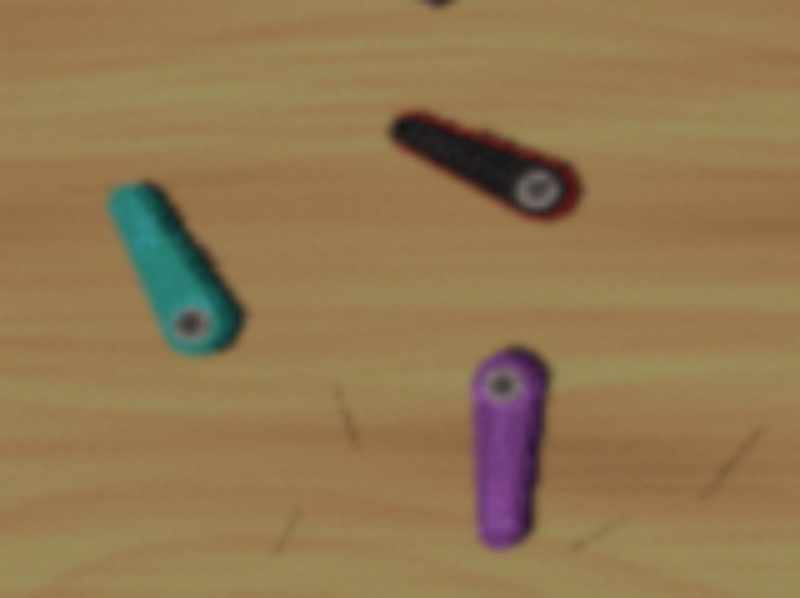

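The crop confirms it: only the bat at (197,305) is black with a red band. The cabinet's edges measure 0.30 x 0.28 m, as given. It opens along o≈(0.728,0.686), and the bar's middle is near (0.761,-0.179). I'll head over there first.

```bash
python3 -m crank '[[[0.02,-0.02,0.04],[0,0,0],1],[[0.02,-0.02,0.04],[0,0,0],1],[[0.028,-0.04,0.01],[0,0,0],1],[[0.028,-0.04,0.01],[0,0,0],1],[[0.028,-0.04,0],[0,0,0],1],[[0.028,-0.04,0],[0,0,-4],1],[[0.028,-0.04,0],[0,0,-4],1],[[0.028,-0.04,0],[0,0,-4],1],[[0.028,-0.04,0],[0,0,-4],0.5],[[0.028,-0.04,0],[0,0,-4],0],[[0.028,-0.04,0],[0,0,-4],0],[[0.028,-0.04,0],[0,0,-4],0]]'
python3 -m crank '[[[0.028,-0.04,0],[0,0,-4],0],[[0.028,-0.04,0],[0,0,-0.6],0],[[0.028,-0.04,0],[0,0,0],0],[[0.028,-0.04,0],[0,0,0],0],[[0.028,-0.04,0],[0,0,0],0],[[0.028,-0.04,0],[0,0,0],0],[[0.028,-0.04,0],[0,0,0],0],[[0.02,-0.03,0],[0,0,0],0],[[0,0,0],[0,0,0],0],[[0,0,0],[0,0,0],0]]'
```

```text
clock: 1.3
tool_pos: [0.4848, 0.2128, 0.3041]
orientation: [-180.0, 0.0, -42.2]
force: [0.7, 0.2, -0.2]
opening: 0.0614
gripper_force: 0.0
clock: 2.3
tool_pos: [0.7002, -0.0964, 0.3026]
orientation: [179.9, 0.1, -46.8]
force: [-0.1, 0.6, 0.9]
opening: 0.044
gripper_force: 0.0
```

```bash
python3 - <<'E'
from h import *
m=imaging.camera_model("wrist"); p,d=imaging.snapshot("wrist"); cv2.imwrite("pics/w1.png",p); np.savez("pics/w1.npz",d=d,**m)
np.set_printoptions(precision=4,suppress=True)
print("cam",-m["R"].T@m["t"],m["R"][2],m["mtx"][0,0]); print(proj(m,[[0.761,-.1785,.145],[.7208,-.1356,.145],[.8021,-.2214,.145],[.6234,-.0977,.175]]))
E
```

```text
cam [ 0.7562 -0.1568  0.4836] [-0.2097  0.2225 -0.9521] 331.0993713747959
[[326.8856 114.7618]
 [326.2452 177.0045]
 [326.8824  44.2496]
 [370.8831 274.8776]]
```

View pics/w1.png

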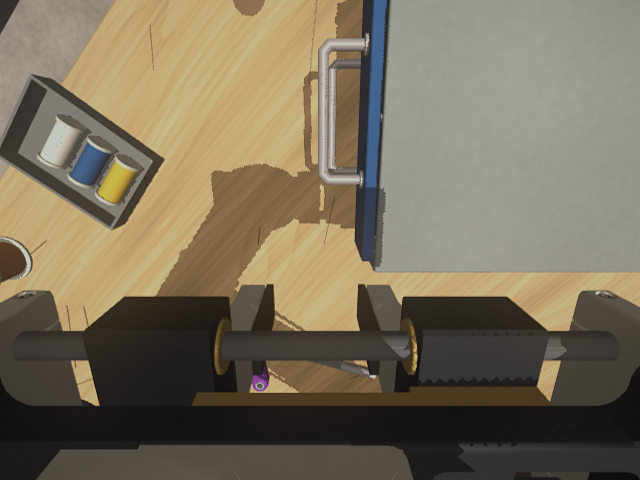

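The wrist view shows the bar along column ≈325 from row 45 to 178, so its middle is about 2 mm outward of my estimate. That puts it at about (0.762,-0.178). The gap behind the bar is clear.

```bash
python3 -m crank '[[[0.021,-0.028,0],[0,0,0],-0.45],[[0.021,-0.028,0],[0,0,0],-0.45],[[0.02,-0.027,-0.01],[0,0,0],-0.45],[[0,0,-0.03],[0,0,0],-0.45],[[0,0,-0.02],[0,0,0],-0.45],[[0,0,0],[0,0,0],-0.45],[[0,0,0],[0,0,0],-0.45]]'
```

```text
clock: 3.05
tool_pos: [0.7623, -0.1774, 0.2453]
orientation: [180.0, -0.0, -46.6]
force: [-0.3, 0.5, 0.9]
opening: 0.0244
gripper_force: 0.0
```

```bash
python3 -m crank '[[[0,0,-0.025],[0,0,0],-0.45],[[0,0,-0.025],[0,0,0],-0.45],[[0,0,-0.02],[0,0,0],-0.45],[[0,0,-0.02],[0,0,0],-0.45],[[0,0,-0.02],[0,0,0],-0.45],[[0,0,0],[0,0,0],-0.45],[[0,0,0],[0,0,0],-0.6],[[0,0,0],[0,0,0],-0.7],[[0,0,0],[0,0,0],-0.7]]'
```

```text
clock: 3.95
tool_pos: [0.7632, -0.1783, 0.1363]
orientation: [-179.9, -0.1, -46.7]
force: [0.6, 0.3, -0.1]
opening: 0.0135
gripper_force: 0.0
```

```bash
python3 -m crank '[[[0.007,0.0066,0],[0,0,0],-0.7],[[0.0109,0.0103,0],[0,0,0],-0.7],[[0.0109,0.0103,0],[0,0,0],-0.7],[[0.0109,0.0103,0],[0,0,0],-0.7],[[0.0109,0.0103,0],[0,0,0],-0.7],[[0,0,0],[0,0,0],-0.7]]'
```

```text
clock: 4.55
tool_pos: [0.8144, -0.1281, 0.133]
orientation: [180.0, 0.0, -46.6]
force: [0.7, -0.3, -0.2]
opening: 0.0132
gripper_force: 0.0
```

```bash
python3 -m crank '[[[0,0,0],[-3.64,-3.43,0],-0.7],[[0,0,0],[-3.64,-3.43,0],-0.7],[[0.0073,0.0069,0],[-3.64,-3.43,0],-0.7],[[0.0073,0.0069,0],[-3.64,-3.43,0],-0.7],[[0.0109,0.0103,0],[-3.64,-3.43,0],-0.7],[[0.0109,0.0103,0],[0,0,0],-0.7],[[0,0,0],[0,0,0],-0.7]]'
```

```text
clock: 5.25
tool_pos: [0.8495, -0.0943, 0.1334]
orientation: [179.9, -25.0, -46.5]
force: [0.9, -0.1, 0.8]
opening: 0.0132
gripper_force: 0.0
```

```bash
python3 -m crank '[[[0.0073,0.0069,0],[-3.64,-3.43,0],-0.7],[[0.0109,0.0103,0],[0,0,0],-0.7],[[0.0109,0.0103,0],[0,0,0],-0.7],[[0.0073,0.0069,0],[0,0,0],-0.7],[[0,0,0],[0,0,0],-0.7],[[0,0,0],[0,0,0],-0.7]]'
```

```text
clock: 5.85
tool_pos: [0.8858, -0.062, 0.1343]
orientation: [-180.0, -30.0, -46.7]
force: [0.0, -0.2, -0.5]
opening: 0.013
gripper_force: 0.0
```

```bash
python3 -m crank '[[[0,0,0],[0,0,0],-0.45],[[0,0,0],[0,0,0],-0.4],[[-0.006,0.007,0.02],[0,0,0],-0.4],[[-0.006,0.007,0.03],[0,0,0],-0.4],[[-0.01,0.005,0.04],[0,0,0],-0.2],[[-0.03,0,0.03],[3.64,3.43,0],0],[[-0.04,-0.01,0.02],[5.0,4.7,0],0],[[-0.03,-0.02,0],[5.0,4.7,0],0],[[-0.02,-0.02,0],[5.0,4.7,0],0],[[0,0,0],[3.2,3.05,0],0],[[0,0,0],[0,0,0],0],[[0,0,0],[0,0,0],0]]'
python3 - <<'E'
from h import *
for n in("wrist","top"):
    m=imaging.camera_model(n); p,d=imaging.snapshot(n); cv2.imwrite(f"pics/{n}2.png",p); np.savez(f"pics/{n}2.npz",d=d,**m)
E
```

```text
clock: 7.05
tool_pos: [0.7437, -0.0937, 0.2736]
orientation: [180.0, -0.0, -46.8]
force: [-0.3, 0.6, -0.5]
opening: 0.0436
gripper_force: 0.0
```

View pics/wrist2.png

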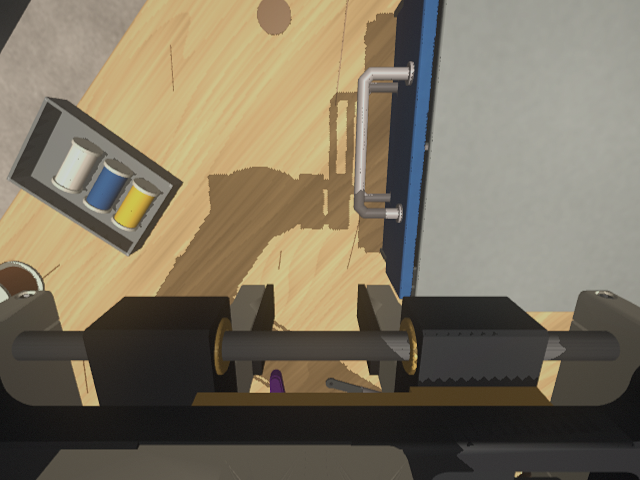

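The drawer is still shut: the bar runs from (363,75) to (363,215) and hasn't moved. The fingers missed it, so I'll use depth to see where the bar really is.

```bash
python3 - <<'E'
from h import *
np.set_printoptions(precision=4,suppress=True)
o=np.array([.728,.686])
for f,uvs in(("w1",[(324,60),(324,112),(324,160),(324,178),(324,45),(378,112)]),("wrist2",[(363,90),(362,140),(361,190),(362,75),(361,215),(428,140)])):
    z=np.load(f"pics/{f}.npz"); d=z["d"]
    for u,v in uvs:
        w=d[v-1:v+2,u-3:u+4]; D=np.median(w); X=np.linalg.inv(z["mtx"])@[u,v,1]*D; W=z["R"].T@(X-z["t"])
        print(f,(u,v),D,W,"o,t:",W[:2]@o,W[:2]@[.686,-.728], "ray.145",ray(z,[u,v],.145)[0])
    print(proj(z,[[.7632,-.1783,.145]]), -z["R"].T@z["t"])
E
```

```text
w1 (324, 60) 0.29755196 [ 0.7946 -0.2096  0.1503] o,t: 0.4347066191440912 0.697725278793602 ray.145 [ 0.7953 -0.2104  0.145 ]
w1 (324, 112) 0.31108937 [ 0.7646 -0.1781  0.15  ] o,t: 0.43445866541319483 0.6541426808835733 ray.145 [ 0.7647 -0.1784  0.145 ]
w1 (324, 160) 0.32429966 [ 0.7343 -0.1463  0.1503] o,t: 0.43422035113092555 0.6102683005689061 ray.145 [ 0.734  -0.1461  0.145 ]
w1 (324, 178) 0.3296074 [ 0.7223 -0.1337  0.1503] o,t: 0.4341240791633953 0.5928319059437173 ray.145 [ 0.7218 -0.1333  0.145 ]
w1 (324, 45) 0.29425174 [ 0.8029 -0.2183  0.1499] o,t: 0.4347633983344712 0.709702418463926 ray.145 [ 0.8036 -0.2192  0.145 ]
w1 (378, 112) 0.2970176 [ 0.7289 -0.2102  0.1652] o,t: 0.3863865097200025 0.6530647997790897 ray.145 [ 0.7271 -0.2136  0.145 ]
[[325.0768 113.2393]] [ 0.7562 -0.1568  0.4836]
wrist2 (363, 90) 0.27912804 [ 0.7956 -0.2088  0.1499] o,t: 0.4359994799870092 0.6978087280927887 ray.145 [ 0.7956 -0.2097  0.145 ]
wrist2 (362, 140) 0.29095548 [ 0.7675 -0.18    0.1503] o,t: 0.43527391403553756 0.6575161840651221 ray.145 [ 0.7669 -0.1804  0.145 ]
wrist2 (361, 190) 0.30451596 [ 0.7367 -0.1486  0.1501] o,t: 0.4343900668043986 0.6135520107604082 ray.145 [ 0.7357 -0.1485  0.145 ]
wrist2 (362, 75) 0.2771286 [ 0.8045 -0.2165  0.1483] o,t: 0.43709679859874034 0.7095089540176058 ray.145 [ 0.8045 -0.2172  0.145 ]
wrist2 (361, 215) 0.3124491 [ 0.7197 -0.132   0.1493] o,t: 0.43335415935650684 0.5898442741784556 ray.145 [ 0.7186 -0.1317  0.145 ]
wrist2 (428, 140) 0.2777787 [ 0.7285 -0.2167  0.1641] o,t: 0.38173689352555756 0.6575182266261699 ray.145 [ 0.7239 -0.2208  0.145 ]
[[363.2241 144.7799]] [ 0.7993 -0.1542  0.4548]
```

```bash
python3 - <<'E'
from h import *
np.set_printoptions(precision=4,suppress=True)
z=np.load("pics/wrist2.npz"); d=z["d"]; s=ctrl.get_obs(); print(s["tool_pos"],s["clock"])
print("tcp px",proj(z,s["tool_pos"]))
for v in(286,292,300,320):
  for u in(240,256,268,364,378,390):
    D=d[v,u]; W=z["R"].T@(np.linalg.inv(z["mtx"])@[u,v,1]*D-z["t"])
    r=W-s["tool_pos"]; print((u,v),round(float(D),3),"o",r[0]*.728+r[1]*.686,"t",r[0]*.686-r[1]*.728,"z",r[2])
t=cv2.imread("pics/top2.png"); cv2.imwrite("pics/t2c.png",cv2.resize(t[60:330,260:640],(760,540)))
E
```

```text
[ 0.7433 -0.0924  0.2738] 7.15
tcp px [[313.2046 282.9165]]
(240, 286) 0.497 o 0.11221733654726421 t -0.1300756160135074 z -0.2720565402469529
(256, 286) 0.167 o 0.02861389253761122 t 0.011575707225431513 z 0.028692601742856094
(268, 286) 0.17 o 0.02295056350264145 t 0.010401453236929786 z 0.026229279804857064
(364, 286) 0.17 o -0.026308805957319638 t 0.010125976753145 z 0.02587619988789075
(378, 286) 0.167 o -0.032850031957126234 t 0.011599573962704666 z 0.029031490859823983
(390, 286) 0.166 o -0.03880333634430195 t 0.011748570483953228 z 0.02937534519598245
(240, 292) 0.161 o 0.035404466630268215 t 0.011222019836218306 z 0.03470762944044886
(256, 292) 0.16 o 0.027314446024848962 t 0.011921686687482315 z 0.03616143747516071
(268, 292) 0.165 o 0.022286684187590097 t 0.009545733039916795 z 0.031369511341789225
(364, 292) 0.164 o -0.025465600644218885 t 0.009765754349207165 z 0.03202833589270465
(378, 292) 0.161 o -0.03183820576895584 t 0.011121975264441683 z 0.0348048471743469
(390, 292) 0.162 o -0.03778333355370374 t 0.010906061286767342 z 0.03439386280445461
(240, 300) 0.153 o 0.033
[... 297 characters left out ...]
4054862955463967
(378, 300) 0.153 o -0.030244911670624076 t 0.011387378083177413 z 0.043584615073906485
(390, 300) 0.151 o -0.035474669714520644 t 0.012022840996748064 z 0.044821190851599746
(240, 320) 0.136 o 0.02952832678284055 t 0.011804518465446145 z 0.06154213182886148
(256, 320) 0.14 o 0.023716472051403682 t 0.009622907080269406 z 0.057923050984513724
(268, 320) 0.152 o 0.02050379588382035 t 0.0028574213119140837 z 0.046646643599223436
(364, 320) 0.15 o -0.023304769939877717 t 0.0042781183907399725 z 0.049174156743020614
(378, 320) 0.136 o -0.02698858113597974 t 0.011714341771388824 z 0.0615943992621934
(390, 320) 0.136 o -0.03196352000443998 t 0.01155534101440723 z 0.06134695799601564
```

View pics/t2c.png

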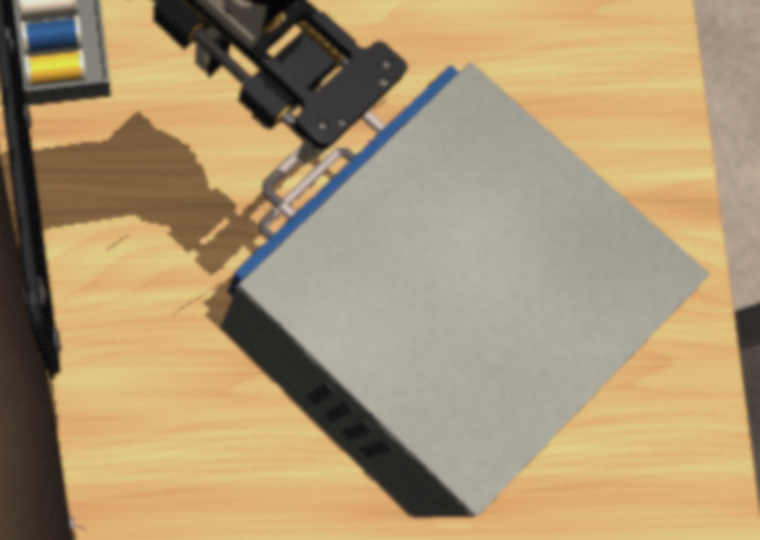

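The handle has not moved. In the wrist picture the finger tips end about 25 mm above the nominal TCP, so they passed over the bar. I'll check how the tip height depends on the opening.

```bash
cat > tips.py <<'E'
from h import *
s=ctrl.get_obs(); z=imaging.camera_model("wrist"); p,d=imaging.snapshot("wrist")
v,u=np.mgrid[0:480,0:640]; P=np.stack([u,v,np.ones_like(u)],-1).reshape(-1,3)@np.linalg.inv(z["mtx"]).T*d.reshape(-1,1)
W=(P-z["t"])@z["R"]-s["tool_pos"]; o=np.array([.728,.686,0]);t=np.array([.686,-.728,0])
a=np.c_[W@o,W@t,W[:,2]]; k=(d.ravel()>0)&(abs(a[:,0])<.08)&(abs(a[:,1])<.014)&(a[:,2]>-.03)&(a[:,2]<.1)
a=a[k]; print(round(s["opening"],4),s["tool_pos"],"zmin",np.percentile(a[:,2],[0,1,3,10]),"n",k.sum())
lo=a[a[:,2]<np.percentile(a[:,2],5)]; print("lowest: o",lo[:,0].min(),lo[:,0].max(),"t",lo[:,1].mean())
E
python3 -m crank '[[[0,0,0],[0,0,0],-1],[[0,0,0],[0,0,0],-1],[[0,0,0],[0,0,0],-1],[[0,0,0],[0,0,0],-1],[[0,0,0],[0,0,0],-1],[[0,0,0],[0,0,0],-1]]'; python3 tips.py
python3 -m crank '[[[0,0,0],[0,0,0],-0.45],[[0,0,0],[0,0,0],-0.45],[[0,0,0],[0,0,0],-0.45],[[0,0,0],[0,0,0],-0.45]]'; python3 tips.py
```

```text
clock: 7.75
tool_pos: [0.7437, -0.0927, 0.2742]
orientation: [-180.0, -0.0, -46.7]
force: [0.8, -1.1, 0.5]
opening: 0.0027
gripper_force: 0.0
0.0027 [ 0.7436786  -0.09266709  0.27420037] zmin [0.02207474 0.02482625 0.02742358 0.03167818] n 3013
lowest: o -0.017303807394516306 0.01616124503184688 t 0.009260149502292942
clock: 8.2
tool_pos: [0.7436, -0.0928, 0.2741]
orientation: [180.0, 0.0, -46.7]
force: [-0.0, -0.2, 0.1]
opening: 0.023
gripper_force: 0.0
0.023 [ 0.74364501 -0.09275853  0.27412294] zmin [0.02178301 0.02592395 0.02805467 0.03299891] n 4680
lowest: o -0.027589833947545175 0.02630713059567611 t 0.007640843883181947
```

```bash
cat >> tips.py <<'E'
a=np.c_[W@o,W@t,W[:,2]][(d.ravel()>0)]; a=a[(a[:,2]>-.02)&(abs(a[:,1])<.1)]
for lo in np.arange(-.12,.12,.02):
    b=a[(a[:,0]>=lo)&(a[:,0]<lo+.02)]
    if len(b)>20: i=np.argsort(b[:,2])[:20]; print(round(lo,2),len(b),"zmin",np.median(b[i,2]).round(4),"t",np.median(b[i,1]).round(4))
E
python3 tips.py
```

```text
0.0235 [ 0.74366311 -0.09273865  0.27414301] zmin [0.02213906 0.02501966 0.02744051 0.03280939] n 4728
lowest: o -0.028360748832988655 0.026735266273213164 t 0.006461579892848862
-0.1 6726 zmin 0.0888 t 0.009
-0.08 5681 zmin 0.0988 t -0.0272
-0.06 10513 zmin 0.0941 t 0.0374
-0.04 15943 zmin 0.0272 t 0.0099
-0.02 13843 zmin 0.0237 t 0.0084
0.0 14606 zmin 0.0237 t 0.0046
0.02 16294 zmin 0.0274 t 0.01
0.04 9949 zmin 0.0946 t 0.0375
0.06 7721 zmin 0.0895 t 0.0252
0.08 1907 zmin 0.089 t 0.0254
```

The whole gripper sits 23 mm higher than the reported TCP: the body shows at 89 mm instead of 66, and the tips at 23 instead of 0. So true height = reported z + 0.023, while x and y agree. I'll grasp again with the reported TCP at z ≈ 0.110.

```bash
python3 -m crank '[[[0.011,-0.043,0],[0,0,0],-0.45],[[0.0105,-0.042,0],[0,0,0],-0.45],[[0,0,-0.03],[0,0,0],-0.45],[[0,0,-0.03],[0,0,0],-0.45],[[0,0,-0.03],[0,0,0],-0.45],[[0,0,-0.025],[0,0,0],-0.45],[[0,0,-0.025],[0,0,0],-0.45],[[0,0,-0.024],[0,0,0],-0.45],[[0,0,0],[0,0,0],-0.45],[[0,0,0],[0,0,0],-0.75],[[0,0,0],[0,0,0],-0.9],[[0,0,0],[0,0,0],-0.9]]'
```

```text
clock: 9.5
tool_pos: [0.7664, -0.1778, 0.1124]
orientation: [-179.9, -0.1, -46.7]
force: [1.0, 0.4, 1.4]
opening: 0.0086
gripper_force: 30.0
```

```bash
python3 -m crank '[[[0,0,0],[0,0,0],-0.7],[[0.007,0.0066,0],[0,0,0],-0.7],[[0.0109,0.0103,0],[0,0,0],-0.7],[[0.0109,0.0103,0],[0,0,0],-0.7],[[0.0109,0.0103,0],[0,0,0],-0.7],[[0.0109,0.0103,0],[0,0,0],-0.7],[[0,0,0],[0,0,0],-0.7]]'
python3 -m crank '[[[0,0,0],[-3.64,-3.43,0],-0.7],[[0,0,0],[-3.64,-3.43,0],-0.7],[[0.0073,0.0069,0],[-3.64,-3.43,0],-0.7],[[0.0073,0.0069,0],[-3.64,-3.43,0],-0.7],[[0.0109,0.0103,0],[-3.64,-3.43,0],-0.7],[[0.0109,0.0103,0],[0,0,0],-0.7],[[0,0,0],[0,0,0],-0.7]]'
```

```text
clock: 10.2
tool_pos: [0.818, -0.1271, 0.1094]
orientation: [-179.9, -0.0, -46.6]
force: [2.8, 2.8, 1.0]
opening: 0.0135
gripper_force: 1.6
clock: 10.9
tool_pos: [0.8512, -0.0939, 0.1082]
orientation: [179.8, -24.9, -46.5]
force: [0.1, 0.2, 0.5]
opening: 0.0131
gripper_force: 0.0
```

```bash
python3 -m crank '[[[0.0073,0.0069,0],[-3.64,-3.43,0],-0.7],[[0.0109,0.0103,0],[0,0,0],-0.7],[[0.0109,0.0103,0],[0,0,0],-0.7],[[0.0073,0.0069,0],[0,0,0],-0.7],[[0,0,0],[0,0,0],-0.7],[[0,0,0],[0,0,0],-0.45],[[0,0,0],[0,0,0],-0.4]]'
python3 -m crank '[[[-0.006,0.007,0.02],[0,0,0],-0.4],[[-0.006,0.007,0.03],[0,0,0],-0.4],[[-0.01,0.01,0.04],[0,0,0],-0.2],[[-0.01,0.01,0.04],[3.64,3.43,0],0],[[-0.02,0.01,0.035],[5.0,4.7,0],0],[[-0.02,0,0],[5.0,4.7,0],0],[[-0.03,0.01,0],[5.0,4.7,0],0],[[-0.03,0.01,0],[3.2,3.05,0],0],[[-0.03,0.01,0],[0,0,0],0.3],[[0,0,0],[0,0,0],0.3],[[0,0,0],[0,0,0],0.3]]'
python3 - <<'E'
from h import *
for n in("wrist","top"):
    m=imaging.camera_model(n); p,d=imaging.snapshot(n); cv2.imwrite(f"pics/{n}3.png",p); np.savez(f"pics/{n}3.npz",d=d,**m)
a=cv2.imread("pics/wrist3.png"); b=cv2.imread("pics/top3.png")
cv2.imwrite("pics/both3.png",np.hstack([cv2.resize(a[:,:],(400,300)),cv2.resize(b[40:340,240:640],(400,300))]))
E
```

```text
clock: 11.6
tool_pos: [0.8886, -0.0626, 0.1113]
orientation: [-180.0, -29.7, -46.8]
force: [-0.3, -0.6, 0.2]
opening: 0.0234
gripper_force: 0.0
clock: 12.7
tool_pos: [0.7261, 0.0113, 0.277]
orientation: [-180.0, 0.2, -46.7]
force: [0.1, -0.3, 0.0]
opening: 0.0561
gripper_force: 0.0
```

View pics/both3.png

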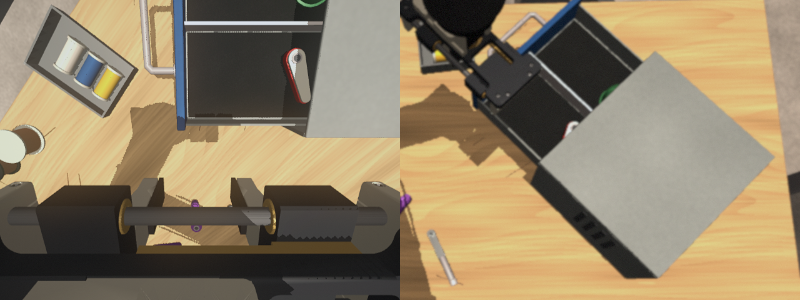

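The drawer is open. The white bat lies in the near compartment, around full-resolution wrist pixel (475,120), and the green dome is in the far one. Next I'll measure the free space and the black bat.

```bash
python3 - <<'E'
from h import *
np.set_printoptions(precision=4,suppress=True)
z=np.load("pics/wrist3.npz"); im=cv2.imread("pics/wrist3.png"); d=z["d"]
v,u=np.mgrid[0:480,0:640]; P=np.stack([u,v,np.ones_like(u)],-1).reshape(-1,3)@np.linalg.inv(z["mtx"]).T*d.reshape(-1,1)
W=((P-z["t"])@z["R"]).reshape(480,640,3); O=W[...,0]*.728+W[...,1]*.686; T=W[...,0]*.686-W[...,1]*.728
bar=(abs(W[...,2]-.148)<.004)&(u>220)&(u<265)&(v<110); print("bar o",np.median(O[bar]),bar.sum())
row=slice(70,72)
print("floor o range row 120:",[ (c,O[120,c].round(4),W[120,c,2].round(4)) for c in (285,295,300,305,320,400,450)])
print("near wall col 400:",[(r,T[r,400].round(4),W[r,400,2].round(4)) for r in (25,30,36,42,48,60,120,180,190,195,200)])
k=(W[...,2]>.112)&(W[...,2]<.135)&(u>430)&(u<510)&(v>60)&(v<175)&((im[...,2]>120))
print("white bat o",np.percentile(O[k],[1,50,99]),"t",np.percentile(T[k],[1,99]),"z",np.median(W[...,2][k]),k.sum())
E
```

```text
bar o 0.603725903338753 1370
floor o range row 120: [(285, np.float64(0.5608), np.float64(0.1658)), (295, np.float64(0.553), np.float64(0.1569)), (300, np.float64(0.5511), np.float64(0.105)), (305, np.float64(0.5461), np.float64(0.1054)), (320, np.float64(0.5311), np.float64(0.1049)), (400, np.float64(0.451), np.float64(0.1049)), (450, np.float64(0.4009), np.float64(0.1046))]
near wall col 400: [(25, np.float64(0.6692), np.float64(0.105)), (30, np.float64(0.6652), np.float64(0.1049)), (36, np.float64(0.6515), np.float64(0.1407)), (42, np.float64(0.649), np.float64(0.1323)), (48, np.float64(0.6487), np.float64(0.113)), (60, np.float64(0.6405), np.float64(0.1043)), (120, np.float64(0.5868), np.float64(0.1049)), (180, np.float64(0.5274), np.float64(0.1056)), (190, np.float64(0.5169), np.float64(0.1056)), (195, np.float64(0.5156), np.float64(0.1288)), (200, np.float64(0.5141), np.float64(0.1476))]
white bat o [0.362 0.381 0.402] t [0.5472 0.6214] z 0.12652105677619882 1941
```

```bash
python3 -m crank '[[[-0.026,0.036,0.01],[0,0,-7.8],0.3],[[-0.026,0.036,0],[0,0,-7.8],0.3],[[-0.026,0.036,0],[0,0,-7.8],0.3],[[-0.026,0.036,-0.01],[0,0,-7.8],0.3],[[-0.026,0.036,-0.01],[0,0,-7.8],0.3],[[-0.026,0.036,-0.01],[0,0,-7.8],0.3],[[-0.026,0.036,-0.01],[0,0,-7.8],0.3],[[-0.026,0.036,-0.02],[0,0,-7.8],0.3],[[-0.026,0.033,-0.02],[0,0,-7.8],0.3],[[0,0,0],[0,0,0],0.3],[[0,0,0],[0,0,0],0.3],[[0,0,0],[0,0,0],0.3]]'
cat > bat.py <<'E'
from h import *
np.set_printoptions(precision=4,suppress=True)
s=ctrl.get_obs(); m=imaging.camera_model("wrist"); im,d=imaging.snapshot("wrist"); cv2.imwrite("pics/wb.png",im)
print(s["tool_pos"],s["orientation"],"expect px",proj(m,[.455,.257,.02]))
v,u=np.mgrid[0:480,0:640]; P=np.stack([u,v,np.ones_like(u)],-1).reshape(-1,3)@np.linalg.inv(m["mtx"]).T*d.reshape(-1,1)
W=((P-m["t"])@m["R"]).reshape(480,640,3)
k=((W[...,2]>.012)&(W[...,2]<.03)&(np.hypot(W[...,0]-.455,W[...,1]-.257)<.06)&(d>0)).astype(np.uint8)
n,l,st,c=cv2.connectedComponentsWithStats(k); i=1+np.argmax(st[1:,4]); q=l==i
X=W[q][:,:2].astype(np.float32); r=cv2.minAreaRect(X); B=cv2.boxPoints(r); print("n",q.sum(),"rect",r,"mean",X.mean(0),"z",np.percentile(W[q][:,2],[50,98]),"col",im[q].mean(0),"px",c[i])
E
python3 bat.py
```

```text
clock: 14.0
tool_pos: [0.493, 0.3326, 0.2059]
orientation: [180.0, 0.3, -116.9]
force: [0.3, 0.5, -0.7]
opening: 0.0568
gripper_force: 0.0
[0.493  0.3326 0.2059] [ 179.9618    0.3299 -116.8554] expect px [[314.2986 133.7365]]
n 1718 rect ((0.4543948769569397, 0.2615329921245575), (0.08298191428184509, 0.026964517310261726), 62.65031814575195) mean [0.4527 0.2582] z [0.0226 0.0245] col [ 88.3882  99.5303 121.3248] px [316.7712 133.3009]
```

```bash
python3 -c "
import cv2;a=cv2.imread('pics/wb.png');cv2.imwrite('pics/wbc.png',cv2.resize(a[40:290,150:480],(660,500)))"
```

```text
(no output)
```

View pics/wbc.png

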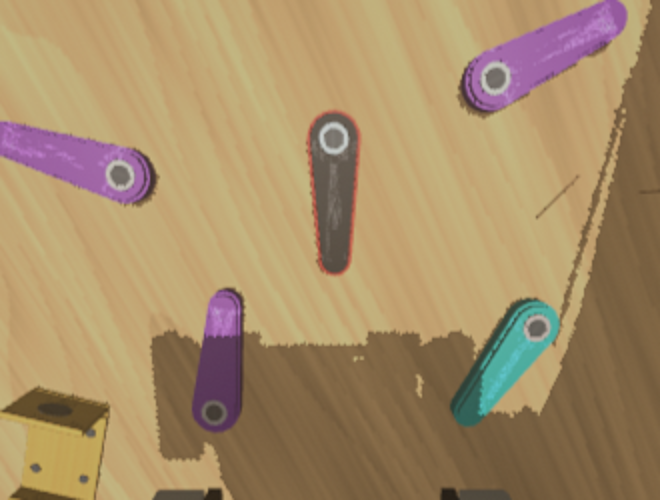

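The crop shows the black bat with its red band at full-frame (317,133), lined up with the gripper, and its neighbours are clear of the fingers. Its centre is at (0.454,0.2615).

```bash
python3 -m crank '[[[-0.0195,-0.036,-0.02],[0,0,0],0.1],[[-0.0195,-0.036,-0.02],[0,0,0],0.1],[[0,0,-0.04],[0,0,0],0.1],[[0,0,-0.04],[0,0,0],0.1],[[0,0,-0.03],[0,0,0],0.1],[[0,0,-0.02],[0,0,0],0.1],[[0,0,0],[0,0,0],0.1],[[0,0,0],[0,0,0],0.1]]'
```

```text
clock: 14.85
tool_pos: [0.4542, 0.2603, 0.0362]
orientation: [180.0, 0.3, -117.0]
force: [-0.5, 0.6, 1.0]
opening: 0.0481
gripper_force: 0.0
```

```bash
python3 -m crank '[[[0,0.001,-0.02],[0,0,0],0.1],[[0,0,-0.02],[0,0,0],0.1],[[0,0,-0.013],[0,0,0],0.1],[[0,0,0],[0,0,0],0.1],[[0,0,0],[0,0,0],-0.9],[[0,0,0],[0,0,0],-0.9],[[0,0,0],[0,0,0],-0.9],[[0,0,0],[0,0,0],-0.9],[[0,0,0],[0,0,0],-0.9]]'
```

```text
clock: 15.75
tool_pos: [0.4537, 0.262, -0.0165]
orientation: [180.0, 0.4, -116.9]
force: [-0.8, -0.3, 6.9]
opening: 0.0238
gripper_force: 29.9
```

```bash
python3 -m crank '[[[0,0,0.02],[0,0,0],-0.9],[[0,0,0.04],[0,0,0],-0.9],[[0,0,0.045],[0,0,0],-0.9],[[0.01,-0.01,0.045],[0,0,-2],-0.9],[[0.02,-0.02,0.04],[0,0,-2],-0.9],[[0.03,-0.035,0.015],[0,0,-2],-0.9],[[0.03,-0.035,0.015],[0,0,-2],-0.9],[[0.03,-0.035,0.01],[0,0,-2],-0.9],[[0.03,-0.035,0.01],[0,0,-2],-0.9],[[0.03,-0.035,0],[0,0,-2],-0.9],[[0.03,-0.035,0],[0,0,-2],-0.9],[[0.03,-0.035,0],[0,0,-2],-0.9]]'
python3 -m crank '[[[0.025,-0.032,0],[0,0,-2],-0.9],[[0.02,-0.026,0],[0,0,0],-0.9],[[0.015,-0.019,0],[0,0,0],-0.9],[[0,0,0],[0,0,0],-0.9],[[0,0,0],[0,0,0],-0.9]]'
```

```text
clock: 16.95
tool_pos: [0.6941, -0.0151, 0.2226]
orientation: [179.9, 0.3, -135.0]
force: [0.7, 1.6, -0.2]
opening: 0.0239
gripper_force: 29.9
clock: 17.45
tool_pos: [0.7529, -0.091, 0.2216]
orientation: [179.9, 0.3, -137.0]
force: [-0.0, 0.3, -0.4]
opening: 0.0236
gripper_force: 29.9
```

```bash
python3 -m crank '[[[0.0015,0.0007,-0.04],[0,0,0],-0.9],[[0,0,-0.035],[0,0,0],-0.9],[[0,0,-0.025],[0,0,0],-0.9],[[0,0,-0.015],[0,0,0],-0.9],[[0,0,-0.008],[0,0,0],-0.9],[[0,0,-0.004],[0,0,0],-0.9],[[0,0,0],[0,0,0],-0.9],[[0,0,0],[0,0,0],-0.9]]'
```

```text
clock: 18.25
tool_pos: [0.7555, -0.0897, 0.0971]
orientation: [-180.0, 0.4, -136.9]
force: [-0.8, 0.0, -0.1]
opening: 0.0243
gripper_force: 29.9
```

```bash
python3 -m crank '[[[0,0,-0.003],[0,0,0],-0.9],[[0,0,-0.003],[0,0,0],-0.9],[[0,0,-0.002],[0,0,0],-0.9],[[0,0,-0.001],[0,0,0],-0.9],[[0,0,0],[0,0,0],-0.9],[[0,0,0],[0,0,0],-0.9]]'
```

```text
clock: 18.85
tool_pos: [0.7547, -0.0898, 0.0876]
orientation: [180.0, 0.3, -136.9]
force: [-3.1, 0.4, 4.9]
opening: 0.0237
gripper_force: 29.8
```

The bat touched the floor: the force rose to 5 N at the expected height. Release, rise and look.

```bash
python3 -m crank '[[[0,0,0],[0,0,0],-0.4],[[0,0,0],[0,0,0],-0.1],[[0,0,0],[0,0,0],-0.1],[[0,0,0.01],[0,0,0],-0.1],[[0,0,0.03],[0,0,0],-0.1],[[0,0,0.04],[0,0,0],-0.1],[[0,0,0.045],[0,0,0],-0.5],[[0,0.02,0.03],[0,0,0],-1],[[0.02,0.035,0],[0,0,0],-1],[[0.02,0.035,0],[0,0,0],-1],[[0.016,0.022,0],[0,0,0],-1],[[0,0,0],[0,0,0],-1]]'
python3 - <<'E'
from h import *
np.set_printoptions(precision=4,suppress=True)
m=imaging.camera_model("wrist"); p,d=imaging.snapshot("wrist"); cv2.imwrite("pics/w5.png",p)
v,u=np.mgrid[0:480,0:640]; P=np.stack([u,v,np.ones_like(u)],-1).reshape(-1,3)@np.linalg.inv(m["mtx"]).T*d.reshape(-1,1)
W=((P-m["t"])@m["R"]).reshape(480,640,3); O=W[...,0]*.728+W[...,1]*.686; T=W[...,0]*.686-W[...,1]*.728
k=(d>0)&(O>.43)&(O<.545)&(T>.522)&(T<.645)&(W[...,2]>.112)&(W[...,2]<.16)
X=np.c_[O[k],T[k]].astype(np.float32); print(k.sum(),cv2.minAreaRect(X),"z",np.percentile(W[k][:,2],[5,50,95]))
for e in(0,1): # flatness
    h=O[k]>np.median(O[k]); print(np.median(W[k][:,2][h==e]))
cv2.imwrite("pics/w5s.png",cv2.resize(p,(560,420)))
E
```

```text
clock: 20.05
tool_pos: [0.8119, 0.0258, 0.2406]
orientation: [179.9, 0.3, -136.8]
force: [0.5, 0.3, -1.2]
opening: 0.001
gripper_force: 0.0
3136 ((0.4876611828804016, 0.5829936861991882), (0.08392177522182465, 0.027945633977651596), 2.168877601623535) z [0.1212 0.1266 0.1281]
0.12665296033511675
0.12648801183668112
```

View pics/w5s.png

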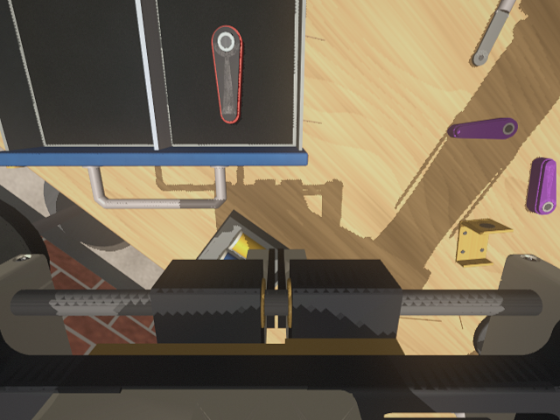

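The bat lies flat in the near compartment with its top at z≈0.1265, parallel to the drawer and clear of the white bat. Now I'll push the front with shut fingers, near its left end.

```bash
python3 -m crank '[[[0,0,-0.04],[0,0,0],-1],[[0,0,-0.04],[0,0,0],-1],[[0,0,-0.03],[0,0,0],-1],[[0,0,-0.019],[0,0,0],-1],[[0,0,0],[0,0,0],-1],[[-0.0073,-0.0069,0],[0,0,0],-1],[[-0.0073,-0.0069,0],[0,0,0],-1],[[-0.0036,-0.0034,0],[0,0,0],-1],[[-0.0036,-0.0034,0],[0,0,0],-1],[[-0.0036,-0.0034,0],[0,0,0],-1],[[-0.0036,-0.0034,0],[0,0,0],-1],[[0,0,0],[0,0,0],-1]]'
python3 -m crank '[[[-0.0036,-0.0034,0],[0,0,0],-1],[[-0.005,-0.0048,0],[0,0,0],-1],[[-0.0073,-0.0069,0],[0,0,0],-1],[[-0.0073,-0.0069,0],[0,0,0],-1],[[-0.0073,-0.0069,0],[0,0,0],-1],[[-0.0073,-0.0069,0],[0,0,0],-1],[[-0.0073,-0.0069,0],[0,0,0],-1],[[-0.0073,-0.0069,0],[0,0,0],-1],[[-0.0073,-0.0069,0],[0,0,0],-1],[[-0.0073,-0.0069,0],[0,0,0],-1],[[-0.005,-0.0048,0],[0,0,0],-1],[[-0.003,-0.0028,0],[0,0,0],-1]]'
```

```text
clock: 21.3
tool_pos: [0.7812, -0.0056, 0.1129]
orientation: [179.9, 0.3, -136.9]
force: [1.2, -0.4, 0.0]
opening: 0.0006
gripper_force: 0.1
clock: 22.5
tool_pos: [0.7059, -0.0769, 0.1124]
orientation: [179.9, 0.3, -137.0]
force: [0.6, 2.9, 1.9]
opening: 0.0005
gripper_force: 1.4
```

```bash
python3 -m crank '[[[-0.0036,-0.0034,0],[0,0,0],-1],[[-0.0055,-0.0052,0],[0,0,0],-1],[[-0.0073,-0.0069,0],[0,0,0],-1],[[-0.0073,-0.0069,0],[0,0,0],-1],[[-0.0055,-0.0052,0],[0,0,0],-1],[[-0.0036,-0.0034,0],[0,0,0],-1],[[-0.0029,-0.0027,0],[0,0,0],-1],[[-0.0022,-0.0021,0],[0,0,0],-1],[[0,0,0],[0,0,0],-1]]'
```

```text
clock: 23.4
tool_pos: [0.6683, -0.1125, 0.1125]
orientation: [179.9, 0.3, -136.9]
force: [-0.0, 0.2, 0.7]
opening: 0.0005
gripper_force: 0.0
```

```bash
python3 -m crank '[[[-0.0015,-0.0014,0],[0,0,0],-1],[[-0.0015,-0.0014,0],[0,0,0],-1],[[0,0,0],[0,0,0],-1]]'; python3 -m crank '[[[-0.0015,-0.0014,0],[0,0,0],-1],[[-0.0015,-0.0014,0],[0,0,0],-1],[[0,0,0],[0,0,0],-1]]'
```

```text
clock: 23.7
tool_pos: [0.6659, -0.1149, 0.1125]
orientation: [179.9, 0.3, -136.9]
force: [0.8, 0.7, -0.7]
opening: 0.0004
gripper_force: 0.8
clock: 24.0
tool_pos: [0.6627, -0.1179, 0.1126]
orientation: [179.9, 0.3, -136.9]
force: [1.4, 0.5, -0.7]
opening: 0.0007
gripper_force: 0.7
```

```bash
for i in 1; do python3 -m crank '[[[-0.0015,-0.0014,0],[0,0,0],-1],[[-0.0015,-0.0014,0],[0,0,0],-1],[[0,0,0],[0,0,0],-1]]'; done; python3 -m crank '[[[-0.0015,-0.0014,0],[0,0,0],-1],[[0,0,0],[0,0,0],-1]]'
```

```text
clock: 24.3
tool_pos: [0.6596, -0.1207, 0.1126]
orientation: [179.9, 0.3, -136.9]
force: [1.2, 1.0, 0.6]
opening: 0.0006
gripper_force: 0.6
clock: 24.5
tool_pos: [0.6585, -0.1217, 0.1126]
orientation: [179.9, 0.3, -136.9]
force: [2.8, 1.2, -1.6]
opening: 0.0003
gripper_force: 1.8
```

```bash
python3 -m crank '[[[-0.0015,-0.0014,0],[0,0,0],-1],[[0,0,0],[0,0,0],-1]]';python3 -m crank '[[[-0.0015,-0.0014,0],[0,0,0],-1],[[0,0,0],[0,0,0],-1]]'
```

```text
clock: 24.7
tool_pos: [0.6587, -0.1217, 0.1127]
orientation: [-180.0, 0.5, -136.9]
force: [8.6, 7.0, -3.2]
opening: 0.0008
gripper_force: 5.2
clock: 24.9
tool_pos: [0.6588, -0.1216, 0.1128]
orientation: [-179.9, 0.7, -136.9]
force: [11.2, 11.2, -6.1]
opening: 0.0003
gripper_force: 8.5
```

It has hit a hard stop: position is constant and the force is rising to 16 N. Back off, rise and verify.

```bash
python3 -m crank '[[[0.006,0.0056,0],[0,0,0],-1],[[0.012,0.0115,0],[0,0,0],-1],[[0.018,0.017,0.01],[0,0,0],-1],[[0.01,0.01,0.045],[0,0,0],-1],[[0,0,0.045],[0,0,0],-1],[[0,0,0.045],[0,0,0],-1],[[0,0,0],[0,0,0],-1],[[0,0,0],[0,0,0],-1]]'
python3 - <<'E'
from h import *
for n in("wrist","top"):
    z=imaging.camera_model(n); im,d=imaging.snapshot(n); cv2.imwrite(f"pics/{n}6.png",im)
    v,u=np.mgrid[0:480,0:640]; P=np.stack([u,v,np.ones_like(u)],-1).reshape(-1,3)@np.linalg.inv(z["mtx"]).T*d.reshape(-1,1)
    W=((P-z["t"])@z["R"]).reshape(480,640,3); O=W[...,0]*.728+W[...,1]*.686; T=W[...,0]*.686-W[...,1]*.728
    k=(d>0)&(abs(W[...,2]-.148)<.006)&(O>.40)&(O<.47)&(abs(T-.654)<.045); print(n,"bar o",np.percentile(O[k],[5,50,95]) if k.sum() else None,k.sum())
a=cv2.imread("pics/wrist6.png"); b=cv2.imread("pics/top6.png"); cv2.imwrite("pics/both6.png",np.hstack([cv2.resize(a,(400,300)),cv2.resize(b,(400,300))]))
E
```

```text
clock: 25.7
tool_pos: [0.7017, -0.0803, 0.2589]
orientation: [180.0, 0.4, -136.9]
force: [0.2, -0.6, -1.2]
opening: 0.0003
gripper_force: 0.0
wrist bar o [0.41943277 0.42327758 0.42810689] 1118
top bar o [0.41974537 0.42349692 0.42810991] 245
```

View pics/both6.png

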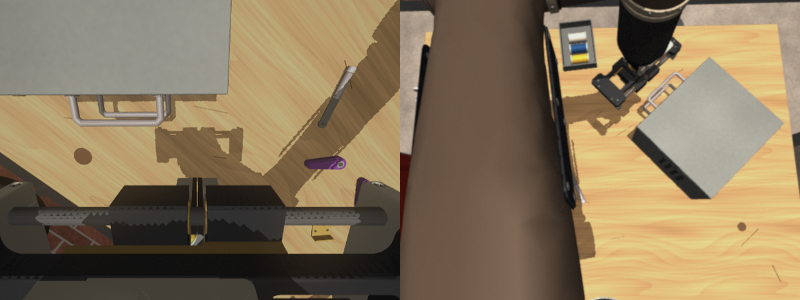

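The drawer is home: the front is flush, and the bar sits 11 mm further in than at the ajar start, held by the stop. The arm is clear.

```bash
python3 -c "
from plant import close_job
print(close_job())"
```

```text
the job is handed in; nothing more can be done
None
```

The job is handed in, though no verdict came back: the black bat was set down flat in the white bat's compartment, and the drawer was pushed to its stop. The gripper never went near the dome, bracket or plunger, but I did not see the dome again once the drawer was shut.

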